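# Bring the bench magnifier over the forceps tips

### The job

Swing the bench magnifier round on its stiff jointed arm until its lens is centred above the tips of the forceps that lie on the square inspection stand; then gently push its head straight down until the rubber foot of the focus rod just rests on the stand's plate, and leave it there. Do not shift the forceps, and do not knock over or push aside the bottles and other loose things standing round it.

Things in the scene. Friction and masses are not known exactly. Their poses are not given: they have to be found in the camera images.
- column_foot (a point): foot of the bench magnifier's column, on its upright axis at worktop height; the magnifier is fixed at the back of the worktop's middle: 90 mm dark disc foot, 22 mm steel column, white two-part arm that swings level, lens head at its end. Seen from above: 200 mm from column axis to elbow axis, then, all on one straight line from the elbow axis, tube at 110, lens centre at 175, knob axis at 230 mm
- shoulder (a joint): upper arm's angle about the column, rad, -1.95 to 1.6; 0: points from the column to -x (to the robot); grows anticlockwise from above (+ swings it to -y, - to +y). Stiff, 0.5 N m friction, stays where left. The upper arm is 22 mm wide (hubs 38), underside at z 0.140 (0.136 at the elbow)
- elbow (a joint): forearm's angle to the upper arm, rad, -2.4 to 0.25; the forearm's direction is the upper arm's turned anticlockwise (from above) by 2.4 + this value: -2.4 is straight on, 0 folded well back. Stiff, 0.4 N m friction, stays where left. The forearm (20 mm wide) and the upright tube at its end (26 to 30 mm wide, z 0.167 to 0.273) keep their height
- focus_slide (a joint): how far the head (lens, knob and focus rod in one) is pushed down out of the tube, m: 0 fully up, 0.090 fully down. Stiff, about 6 N friction, stays at any height. The lens has a round black rim (86 mm across, 11 mm thick); the tube holds its inner edge, its outer edge carries a post with the knob on top and the focus rod below
- knob_grip (a point): middle of the knob, on its axis: the point to grip, from above. The knob is black, upright, 25 to 28 mm in diameter, 42 mm tall (21 mm above and below this point), and turns freely on its post. World z 0.225 with the head fully up. Moving it drags the arm along; pulling it up or pushing it down moves the head
- lens_center (a point): centre of the lens; world z 0.158 with the head fully up (its underside is 6 mm lower)
- rod_tip (a point): underside of the focus rod's foot (12 mm rubber foot on an 8 mm rod), straight below the knob, 127 mm below knob_grip and 60 mm below the lens centre; world z 0.098 with the head fully up. It strikes whatever stands in its way
- stand: inspection stand: a fixed square steel plate, 220 x 220 mm, grey on top, on four screw legs; origin at the middle of its top face, z up, x and y along its sides. The top is 30 to 55 mm above the worktop (differs from time to time). It stands to the left or to the right of the magnifier
- forceps_tips (a point): point between the two open, pointed tips (5 mm back from the points) of the loose forceps lying on the stand (150 mm long, 18 mm at the widest, 10 mm high), near the middle of the plate; the body of the forceps runs from there away from the robot and to its left
- sanitiser: loose pump bottle, 181 mm tall, within a 40 mm radius; too tall to pass under the arms. Origin at the centre of its underside, z up
- dropper: loose dropper bottle, 102 mm tall, 34 mm in diameter; origin at the centre of its underside
- lubricant: loose amber jar, 83 mm tall, 47 mm in diameter; origin at the centre of its underside
- cup: loose white lidded sample cup, 70 mm tall, 69 mm in diameter; origin at the centre of its underside
- filter_box: loose carton, 105 x 75 x 91 mm tall (x, y, z), within a 65 mm radius; origin at the centre of its underside
- hemostat: loose hemostat lying flat, 78 x 141 x 7 mm; origin at the centre of its underside
- timer: loose timer lying flat, 68 x 62 x 22 mm; origin at the centre of its underside

How it is judged (in metres and radians):
On the way:
1. the lens is above the forceps tips (20 mm) with the rod's foot still clear of the plate (horizontal distance between lens_center and forceps_tips below 0.02 m and z of rod_tip in the frame of stand above 0.006 m), for 0.1 s.
At the end, for the whole second after the job is handed in: The lens centre is within 15 mm (horizontally) of the forceps tips, the foot of the focus rod rests on the stand's plate (gap under 3 mm), and the magnifier is at rest (horizontal distance between lens_center and forceps_tips below 0.015 m and z of rod_tip in the frame of stand between -0.004 and 0.003 m and x of rod_tip in the frame of stand between -0.11 and 0.11 m and y of rod_tip in the frame of stand between -0.11 and 0.11 m and velocity of joint shoulder between -0.03 and 0.03 rad/s and velocity of joint elbow between -0.03 and 0.03 rad/s and velocity of joint focus_slide between -0.003 and 0.003 m/s); the robot touches nothing.
It fails at once if the forceps are shifted by more than 10 mm (distance of forceps_tips from where it was at the start of the episode above 0.01 m).
It fails at once if the head is pressed on the stand with more than 35 N (contact force between focus_slide and stand above 35 N).
It fails at once if a bottle, the jar, the white cup or the carton is pushed aside by more than 20 mm or tipped (distance of any of sanitiser, dropper, lubricant, cup, filter_box from where it was at the start of the episode above 0.02 m or angle between any of sanitiser, dropper, lubricant, cup, filter_box's own z axis and vertical above 0.35 rad).
It fails at once if the hemostat or the timer is pushed aside by more than 20 mm (distance of any of hemostat, timer from where it was at the start of the episode above 0.02 m).
It also fails if it takes over 42 s, if anything falls off the work surface, if the arm or the gripper's body presses on something with over 40 N, if the wrist force passes 120 N, or if a joint passes its speed limit or range.

### The arm

A 6-joint arm with a two-finger parallel gripper is mounted at the origin on a cart in front of the work surface, level with it; the furniture and walls round the work are solid. World frame = base frame: x ahead of the robot, y to its left, z up, the work surface at z = 0. Lengths are in mm, angles in rad, forces in N, time in s.
With the tool pointing down it reaches from about 275 to 825 mm from the base axis. Payload 5.2 kg.
Tool frame: the origin (TCP) lies between the finger pads; the fingertips stand 25 mm ahead of it and the grasp point (between the pads) lies 6 mm ahead of it; z points along the fingers, y is the line along which they close (so a half turn about z gives the same grasp; the last joint's range is limited). The gripper opens to 93 mm and grips with 3 to 60 N. Pads are 15 mm wide; open, the fingers measure 128 mm over their backs; the gripper's body (75 mm by 188 mm) begins 65 mm behind the grasp point.
Start: joints at [-1.473, 0.259, 1.535, -0, 1.348, -0.203], TCP at [162.977, -525.303, 243.653] pointing down, gripper open.
Joint ranges: [-3.14, 3.14], [-0.91, 2.08], [0.19, 2.58], [-1.22, 4.36], [0.22, 2.71], [-3.12, 3.12]. Speed limits (rad/s): [2.57, 2.57, 3.14, 3.14, 3.14, 3.14].

### API

Orientations are given as a 3x3 rotation matrix whose columns are the frame's x, y, z axes.
In Python, from bench import r gives the robot as it stands.
- The arm moves only by the tool apply_moves, never from a script. Its argument "motion" is a list of rows, each an object of numbers: "dx", "dy", "dz": the shift along the tool's x, y, z normalised to -1 to 1, where 1 is 300 mm; "roll": the turn about the tool's z normalised to -1 to 1, where 1 is 120 degrees; "jaw": the closure, from -1 (fully open) to 1 (shut). A call has 1 to 8 rows; each row shifts and turns the commanded pose from where the row before left it, along the tool's axes as they then stand; what a row does not reach is not made up. A row lasts 1/12 s, in which the tool goes at most 41.7 mm and 7.16 degrees, less where a joint would pass 70% of its speed; a pose out of reach is approached as far as the arm can. A call with a number of a shift or a turn outside -1 to 1 is refused whole. A call with a gripper value outside its range is refused whole. The fingers move at their own pace and stop on an object; "squeeze" is the grip in N (left out, the last holds). Time passes only in rows, so rows that do not move let the fingers close. It gives the time, the measured TCP pose, the force, the opening and the grip force at its end, in the units of the state.
- r.state(): the state, without advancing time (a new reading comes with each control period).
- r.grab_frame(name): name is "scene" or "top"; returns the picture (400x640x3 uint8, red, green, blue); there is no depth.
- r.calibration(name): a dict with "fovy" (degrees; the focal length in pixels is half the picture's height over the tangent of half this angle, whatever the lens; pixels are square), "cx", "cy" (the principal point, pixels), "extrinsics" (4x4, takes a point from world to camera coordinates). Camera axes: x right, y down, z forward; pixel columns grow to the right and rows downward; lengths in mm; the calibration is good to about 2 mm. A picture is of the moment at which its call begins. calibration takes no time and is no camera call.
- r.close_job(): hands the job in; it is judged then, once.
The state is a dict: "time": time; "qpos": joint angles; "joint_velocities": joint speeds; "joint_torque": joint torques, N m; "tcp_pos": TCP position; "tool_rot": TCP orientation; "contact_force": force on the tool from outside, world axes, zero at the start; "moment": the same for the moment, N m; "grip_width": finger opening in mm; "finger_force": force on a finger pad.
Only numpy, scipy, OpenCV 4.12 (cv2) and the standard library are available. Lean on these libraries where they do the work, as an engineer would, in place of code of your own. Each camera call takes 0.05 s, during which the arm holds its last target. There are 200 camera calls.

## Working session

There is one attempt and no reset: what is moved stays moved. The work goes in short steps, Python scripts to look and compute and a tool call to move; the robot and the scene stay as the last step left them, time stands still between calls to the robot, and variables do not carry over. Pictures are saved under pics/ and viewed, at most 10 in all, crops included, and the job is handed in when it is done.

Besides the shell and the picture viewer there is one more tool, called as name(argument=value, ...) on one line, values as JSON. apply_moves: Moves the arm, as the interface text tells. Scaled input: -1 to 1 covers 300 mm each way for a shift and 120 degrees each way for a turn. Its arguments: {"type":"object","properties":{"motion":{"type":"array","items":{"type":"object","properties":{"dx":{"type":"number","minimum":-1,"maximum":1},"dy":{"type":"number","minimum":-1,"maximum":1},"dz":{"type":"number","minimum":-1,"maximum":1},"roll":{"type":"number","minimum":-1,"maximum":1},"jaw":{"type":"number"}}}},"squeeze":{"type":"number"}},"required":["motion"]}

```bash
mkdir -p pics; python3 - <<'E'
from bench import r
import cv2
for n in("scene","top"):
    cv2.imwrite(f"pics/{n}0.png",r.grab_frame(n)[:,:,::-1]); print(n,r.calibration(n))
s=r.state();print(s)
E
```

```text
scene {'fovy': 42.78819818949942, 'cx': 318.91935804036245, 'cy': 199.11738661208668, 'extrinsics': array([[-5.72032693e-01, -8.20202897e-01, -6.76801968e-03,
         3.29969759e+02],
       [-5.65639857e-01,  4.00441845e-01, -7.20900743e-01,
         4.12182928e+02],
       [ 5.93995076e-01, -4.08550532e-01, -6.93005276e-01,
         1.04084481e+03],
       [ 0.00000000e+00,  0.00000000e+00,  0.00000000e+00,
         1.00000000e+00]])}
top {'fovy': 50.59116900454897, 'cx': 318.17412341624447, 'cy': 208.2666402683733, 'extrinsics': array([[-7.28983484e-03, -9.99909708e-01,  1.12886357e-02,
         3.99649582e+00],
       [-9.96423400e-01,  6.31309765e-03, -8.42647784e-02,
         5.90465189e+02],
       [ 8.41859037e-02, -1.18625371e-02, -9.96379453e-01,
         1.10922680e+03],
       [ 0.00000000e+00,  0.00000000e+00,  0.00000000e+00,
         1.00000000e+00]])}
{'time': 0.1, 'qpos': array([-1.47279347e+00,  2.59255414e-01,  1.53591369e+00, -1.78829295e-05,
        1.34801738e+00, -2.02825376e-01]), 'joint_velocities': array([ 0.00132326, -0.00079835, -0.00186702, -0.0004469 , -0.00109575,
        0.00037733]), 'joint_torque': array([ 1.51975244e-03, -4.38216591e+01, -2.84642869e+01,  7.19222263e-02,
        3.62776662e-02, -5.63406252e-05]), 'tcp_pos': array([ 162.93141791, -524.86086109,  242.93278981]), 'tool_rot': array([[ 9.55090253e-01,  2.96314998e-01, -1.73308078e-04],
       [ 2.96314892e-01, -9.55088987e-01,  1.58448370e-03],
       [ 3.03981646e-04, -1.56467870e-03, -9.99998730e-01]]), 'contact_force': array([ 0.35338903, -0.43054478,  0.37578089]), 'moment': array([ 0.07000739, -0.00792959,  0.01118005]), 'finger_force': 0.0, 'grip_width': 92.82639202677458}
```

View pics/scene0.png

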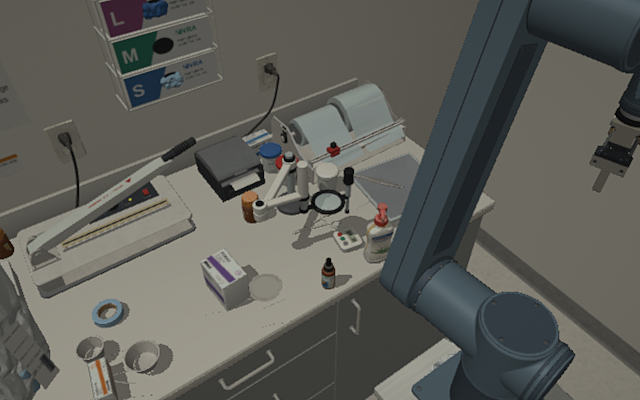

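View pics/top0.png

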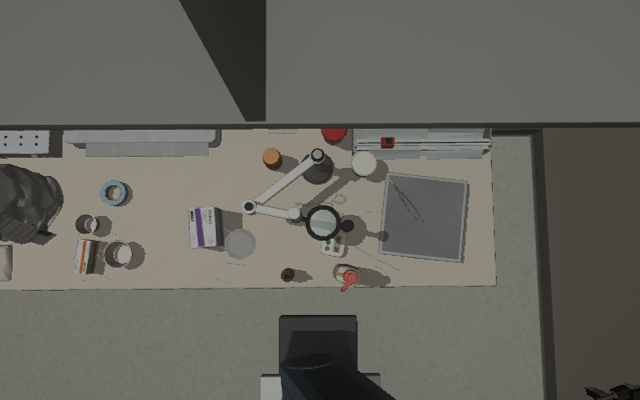

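The top view shows the stand on the right (centre ~425,217), the forceps on it, and the magnifier column at ~(318,165) with its knob at ~(347,226). The cup is at (364,164), the sanitiser at (347,276), the dropper at (288,275) and the jar at (272,158). I'll enlarge it.

```bash
python3 - <<'E'
import cv2
t=cv2.imread("pics/top0.png")
cv2.imwrite("pics/t1.png",cv2.resize(t[130:300,235:475],None,fx=3.33,fy=3.33,interpolation=cv2.INTER_CUBIC))
t=cv2.imread("pics/scene0.png")
cv2.imwrite("pics/s1.png",cv2.resize(t[130:270,230:430],None,fx=4,fy=4,interpolation=cv2.INTER_CUBIC))
E
```

```text
(no output)
```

View pics/t1.png

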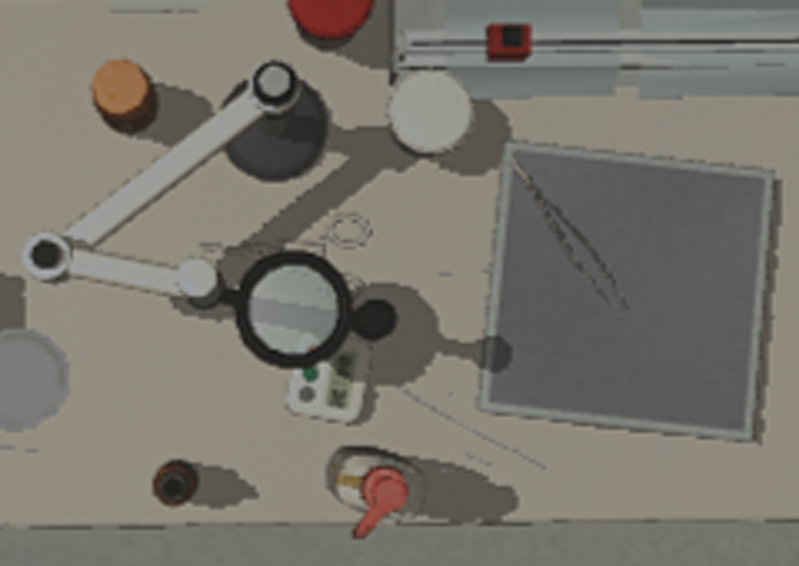

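View pics/s1.png

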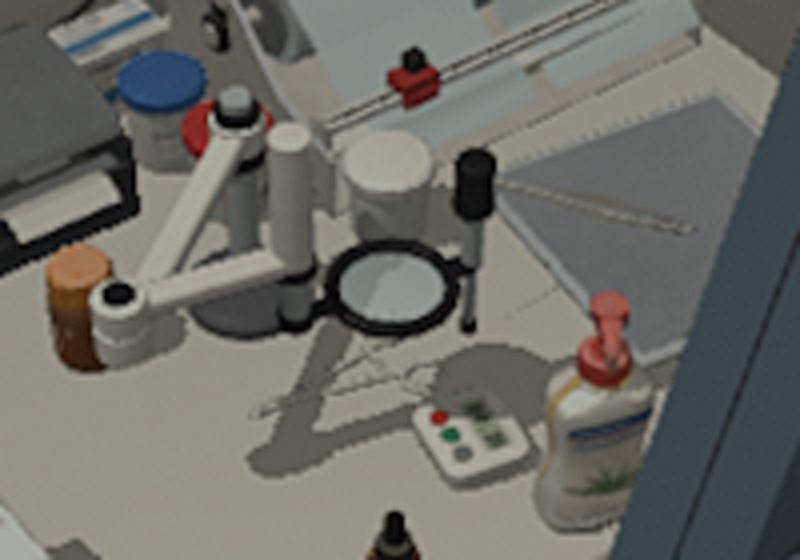

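```bash
cat > h.py <<'E'
import numpy as np, pickle
from bench import r
from scipy.optimize import least_squares
C={n:r.calibration(n) for n in("scene","top")}
def proj(n,p):
    c=C[n];q=c["extrinsics"][:3,:3]@np.asarray(p,float)+c["extrinsics"][:3,3]
    f=200/np.tan(np.radians(c["fovy"]/2));return np.array([c["cx"]+f*q[0]/q[2],c["cy"]+f*q[1]/q[2]])
def atz(n,uv,z):
    return least_squares(lambda p:proj(n,[p[0],p[1],z])-uv,[500,0]).x
T=lambda x,y:np.array([235+(x+.5)/3.33-.5,130+(y+.5)/3.33-.5])
S=lambda x,y:np.array([230+(x+.5)/4-.5,130+(y+.5)/4-.5])
def fk(q):
    c=np.array(q[:2]);d=lambda a:np.array([-np.cos(a),-np.sin(a)])
    e=c+200*d(q[2]);f=d(q[2]+2.4+q[3])
    return dict(col=c,elbow=e,tube=e+110*f,lens=e+175*f,knob=e+230*f)
E
python3 - <<'E'
from h import *
np.set_printoptions(precision=1,suppress=True)
ct=[(512,143),(774,173),(752,440),(481,408)]
cs={0:(497,193),1:(715,95)}
loc=np.array([[110,110],[110,-110],[-110,-110],[-110,110]])
def cor(p):
    a=p[3];R=np.array([[np.cos(a),-np.sin(a)],[np.sin(a),np.cos(a)]]);return [np.r_[p[:2]+R@l,p[2]] for l in loc]
def res(p):
    k=cor(p);o=[proj("top",k[i])-T(*ct[i]) for i in range(4)]+[proj("scene",k[i])-S(*cs[i]) for i in cs]
    return np.concatenate(o)
s=least_squares(res,[560,-280,40,-.1]);print("stand",s.x,s.fun)
z=s.x[2]
print("tip guess",atz("top",T(622,308),z+4))
ob=dict(lens=((294,308),158),knob=((375,319),246),tube=((200,278),273))
def rm(q):
    k=fk(q);o=[proj("top",np.r_[k[n],zz])-T(*uv) for n,(uv,zz) in ob.items()]
    o.append(proj("top",np.r_[k["col"],8])-T(276,126)); 
    o.append(proj("scene",np.r_[k["knob"],246])-S(477,160)); o.append(proj("scene",np.r_[k["lens"],158])-S(391,287))
    o.append(proj("scene",np.r_[k["knob"],98])-S(468,328))
    return np.concatenate(o)
m=least_squares(rm,[650,0,-1,-.5]);print("mag",m.x,m.fun)
for k,v in fk(m.x).items():print(k,v)
for n,uv,zz in [("sanit",(375,485),60),("dropper",(175,482),90),("jar",(122,88),83),("cup",(430,112),70)]:print(n,atz("top",T(*uv),zz))
import cv2
t=cv2.imread("pics/top0.png");cv2.imwrite("pics/t2.png",cv2.resize(t[165:235,380:470],None,fx=8,fy=8,interpolation=cv2.INTER_CUBIC))
E
```

```text
stand [ 566.4 -286.9   15.1   -0.1] [-0.7 -0.3  0.7 -0.4  0.8  0.1  0.8  0.7 -3.9 -0.5  2.4  1.7]
tip guess [ 551.7 -278. ]
mag [705.   -0.6  -1.   -0.2] [-2.7  2.3 -1.9  4.4 -3.5 -0.1  0.5 -0.3  1.2 -6.2  0.4 -5.9  1.4 -3.8]
col [705.   -0.6]
elbow [592.  164.4]
tube [559.9  59.2]
lens [541.   -2.9]
knob [524.9 -55.5]
sanit [414.5 -72.9]
dropper [420.2  79.1]
jar [720.7 120. ]
cup [ 703.3 -118.9]
```

View pics/t2.png

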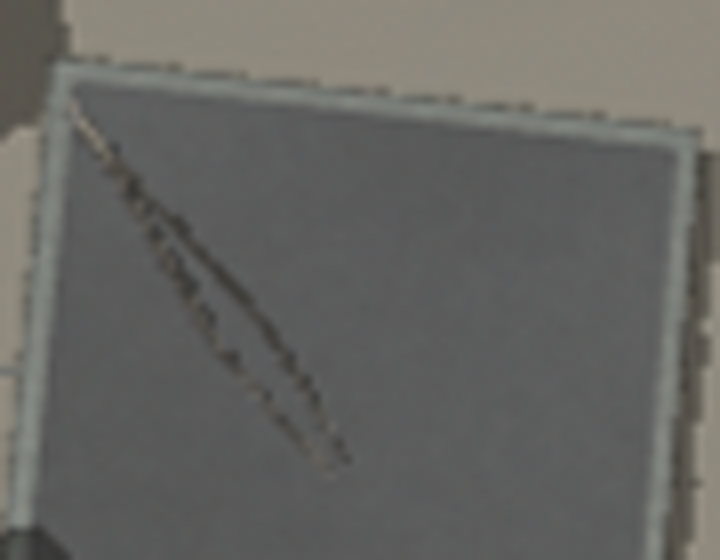

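The forceps tips end at about (330,474) and (350,462) in the crop. The residuals of 3–6 px are too big to be reading errors, so I'll check for lens distortion.

```bash
python3 - <<'E'
from h import *
import cv2
np.set_printoptions(precision=3,suppress=True,linewidth=150)
g=cv2.cvtColor(cv2.imread("pics/top0.png"),cv2.COLOR_BGR2GRAY).astype(float)
for lo,hi in((280,296),(118,134)):
    print([(u,lo+int(np.argmax(np.abs(np.diff(g[lo:hi,u-1:u+2].mean(1)))))) for u in range(10,530,40)])
G=T
ct=[(512,143),(774,173),(752,440),(481,408)]; cs={0:(497,193),1:(715,95)}
loc=np.array([[110,110],[110,-110],[-110,-110],[-110,110]])
def pd(n,p,k):
    c=C[n];o=np.array([c["cx"],c["cy"]]);f=200/np.tan(np.radians(c["fovy"]/2))
    d=proj(n,p)-o;return o+d*(1+k*(d@d)/f**2)
def cor(p):
    a=p[3];R=np.array([[np.cos(a),-np.sin(a)],[np.sin(a),np.cos(a)]]);return [np.r_[p[:2]+R@l,p[2]] for l in loc]
obs=[("top","lens",158,T(294,308)),("top","knob",246,T(375,319)),("top","tube",273,T(200,278)),("top","col",8,T(276,126)),
("scene","knob",246,S(477,157)),("scene","lens",158,S(391,287)),("scene","knob",98,S(468,328)),("scene","tube",273,S(291,133))]
def res(x):
    k=cor(x[:4]);o=[pd("top",k[i],x[8])-T(*ct[i]) for i in range(4)]+[pd("scene",k[i],x[9])-S(*cs[i]) for i in cs]
    m=fk(x[4:8])
    o+=[pd(n,np.r_[m[a],z],x[8+(n=="scene")])-uv for n,a,z,uv in obs]
    return np.concatenate(o)
s=least_squares(res,[560,-280,40,-.1,680,0,-1,-.3,0,0]);print(s.x,'\n',s.fun.reshape(-1,2))
E
```

```text
[(10, 289), (50, 290), (90, 288), (130, 289), (170, 288), (210, 287), (250, 287), (290, 280), (330, 286), (370, 287), (410, 285), (450, 285), (490, 284)]
[(10, 130), (50, 124), (90, 129), (130, 129), (170, 129), (210, 129), (250, 129), (290, 128), (330, 123), (370, 128), (410, 128), (450, 122), (490, 122)]
[ 565.108 -289.583   19.426   -0.12   705.699   -1.297   -0.969   -0.156   -0.125   -0.795] 
 [[ 0.398 -0.033]
 [-0.071  0.433]
 [-0.165 -0.087]
 [ 1.639  0.916]
 [-2.98  -1.644]
 [ 0.579  1.985]
 [-2.337  2.109]
 [-1.44   4.176]
 [-3.    -0.318]
 [ 0.728 -0.515]
 [ 1.218 -5.478]
 [ 0.658 -6.124]
 [ 1.533 -4.043]
 [-1.061  1.994]]
```

```bash
cat > fit.py <<'E'
from h import *
np.set_printoptions(precision=3,suppress=True,linewidth=150)
ct=[(512,143),(774,173),(752,440),(481,408)]; cs={0:(497,193),1:(715,95)}
loc=np.array([[110,110],[110,-110],[-110,-110],[-110,110]])
def cor(p):
    a=p[3];R=np.array([[np.cos(a),-np.sin(a)],[np.sin(a),np.cos(a)]]);return [np.r_[p[:2]+R@l,p[2]] for l in loc]
obs=[("top","lens",158,T(294,308)),("top","knob",246,T(375,319)),("top","tube",273,T(200,278)),("top","col",8,T(276,126)),
("scene","knob",246,S(477,157)),("scene","lens",158,S(391,287)),("scene","knob",98,S(468,328)),("scene","tube",273,S(291,133))]
def res(x):
    m=fk(x[:4])
    return np.concatenate([proj(n,np.r_[m[a],z-(x[4] if a in("lens","knob") else 0)])-uv for n,a,z,uv in obs])
if __name__=="__main__":
    s=least_squares(res,[680,0,-1,-.3,0]);print(s.x,'\n',s.fun.reshape(-1,2)); print(fk(s.x))
    # pure triangulation of single features
    for nm,a,b in [("knobtop",T(375,319),S(477,157)),("lens",T(294,308),S(391,287)),("tubetop",T(200,278),S(291,133)),("BL",T(512,143),S(497,193)),("BR",T(774,173),S(715,95)),
      ("tips",T(622,310),S(690,230)),("colTop",T(275,82),S(236,103)),("elbowtop",T(46,254),S(119,293)),("cuptop",T(430,112),S(388,160)),("dropperTop",T(174,484),S(394,520))]:
        t=least_squares(lambda p:np.r_[proj("top",p)-a,proj("scene",p)-b],[560,-100,50]);print(nm,t.x,t.fun)
E
python3 fit.py
```

```text
[703.842   1.108  -0.933  -0.107  28.883] 
 [[-0.299 -0.113]
 [ 0.522 -0.454]
 [-1.049 -0.979]
 [-0.143  0.109]
 [ 0.37   0.006]
 [ 0.815 -0.135]
 [ 0.677  0.298]
 [ 0.031  0.851]]
{'col': array([703.842,   1.108]), 'elbow': array([584.704, 161.75 ]), 'tube': array([561.691,  54.185]), 'lens': array([548.092,  -9.377]), 'knob': array([536.586, -63.16 ])}
knobtop [535.681 -61.671 218.504] [-0.093 -0.069  0.127 -0.001]
lens [548.657  -9.039 128.333] [-0.447 -0.328  0.573  0.015]
tubetop [560.281  53.045 275.775] [-0.561 -0.407  0.756  0.051]
BL [ 685.532 -196.406   12.423] [ 1.294  0.959 -1.756  0.017]
BR [ 661.591 -400.736   26.788] [-0.744 -0.566  1.077 -0.11 ]
tips [ 550.074 -272.443   36.382] [-0.412 -0.312  0.557 -0.048]
colTop [704.864   4.004 179.27 ] [-0.393 -0.284  0.54   0.049]
elbowtop [583.311 161.729 191.607] [-0.335 -0.239  0.418  0.053]
cuptop [ 703.85  -117.817   70.835] [-0.383 -0.281  0.522  0.015]
dropperTop [419.681  80.984  91.111] [-0.487 -0.358  0.568  0.013]
```

```bash
cat > plan.py <<'E'
from h import *
np.set_printoptions(precision=3,suppress=True,linewidth=150)
m=np.array([703.8,1.1,-.933,-.107])
uv=lambda x,y:np.array([380+(x+.5)/8-.5,165+(y+.5)/8-.5])
e=atz("top",uv(340,468),38);b=atz("top",uv(90,105),42)
tip=e+5*(b-e)/np.linalg.norm(b-e)
def ik(key,p,q0):
    return least_squares(lambda a:fk([*m[:2],*a])[key]-p,q0,bounds=([-1.95,-2.4],[1.6,.25])).x
if __name__=="__main__":
    print("tip",tip)
    g=ik("lens",tip,[.3,-.3]);F=fk([*m[:2],*g])
    print("goal",g,F)
    obst=dict(san=(np.array([412,-73]),40,), drop=(np.array([420,80]),17))
    def dseg(a,b,p):
        t=np.clip((p-a)@(b-a)/((b-a)@(b-a)),0,1);return np.linalg.norm(a+t*(b-a)-p)
    k0=fk(m)["knob"];k1=F["knob"]
    for nm,path in {"joint":[fk([*m[:2],*(m[2:]+(g-m[2:])*t)])["knob"] for t in np.linspace(0,1,11)],"line":[k0+(k1-k0)*t for t in np.linspace(0,1,11)]}.items():
        q=m[2:];print(nm)
        for p in path:
            q=ik("knob",p,q);f=fk([*m[:2],*q]);s=obst["san"][0]
            print(p,q,"elbow",f["elbow"],"san-lens",np.linalg.norm(f["lens"]-s)-83,"san-fore",dseg(f["elbow"],f["knob"],s)-54,"san-up",dseg(f["col"],f["elbow"],s)-59)
E
python3 plan.py
```

```text
tip [ 552.46  -271.958]
goal [ 0.521 -1.223] {'col': array([703.8,   1.1]), 'elbow': array([530.289, -98.368]), 'tube': array([ 544.225, -207.482]), 'lens': array([ 552.46 , -271.958]), 'knob': array([ 559.428, -326.515])}
joint
[536.59  -63.127] [-0.933 -0.107] elbow [584.715 161.782] san-lens 67.24877431821267 san-fore 70.98040418351198 san-up 219.55608812094857
[522.196 -83.567] [-0.788 -0.219] elbow [562.697 142.839] san-lens 44.55456197364427 san-fore 56.7017527350106 san-up 200.07589534032564
[ 510.825 -106.738] [-0.642 -0.33 ] elbow [543.655 120.907] san-lens 25.665174449114943 san-fore 48.62867877910888 san-up 175.13170777063803
[ 502.868 -132.176] [-0.497 -0.442] elbow [527.991  96.448] san-lens 13.980658004230392 san-fore 42.78840871734444 san-up 146.3447140753526
[ 498.648 -159.364] [-0.352 -0.553] elbow [516.035  69.978] san-lens 13.121463009956301 san-fore 38.928970686143856 san-up 117.82152895437159
[ 498.408 -187.743] [-0.206 -0.665] elbow [508.038  42.055] san-lens 23.979802996261427 san-fore 37.13679545905903 san-up 90.8700988081462
[ 502.308 -216.724] [-0.061 -0.776
[... 1497 characters left out ...]
2127
[ 550.293 -221.16 ] [-0.015 -0.611] elbow [503.822   4.097] san-lens 75.32302757107908 san-fore 51.50580173941414 san-up 60.897061243754266
[ 552.577 -247.498] [ 0.118 -0.74 ] elbow [505.189 -22.433] san-lens 93.82623613161957 san-fore 47.60840627465561 san-up 47.02489426944159
[ 554.861 -273.837] [ 0.249 -0.882] elbow [509.986 -48.257] san-lens 114.57562835002307 san-fore 46.93039514881268 san-up 42.06167552854464
[ 557.144 -300.176] [ 0.382 -1.041] elbow [518.23  -73.492] san-lens 136.9327367549195 san-fore 52.2315511188595 san-up 47.2315511188595
[ 559.428 -326.515] [ 0.521 -1.223] elbow [530.289 -98.368] san-lens 160.54316751479712 san-fore 66.97847421467203 san-up 61.97847421467203
```

apply_moves(motion=[{"roll": -0.059,"dz": -0.022,"jaw": -1},{"roll": -0.059,"dz": -0.022,"jaw": -1},{"roll": -0.059,"dz": -0.022,"jaw": -1},{"roll": -0.059,"dz": -0.022,"jaw": -1},{"roll": -0.059,"dz": -0.022,"jaw": -1},{"roll": -0.059,"dz": -0.022,"jaw": -1},{"roll": -0.059,"dz": -0.022,"jaw": -1},{"roll": -0.059,"dz": -0.022,"jaw": -1}])

```text
validation failed for argument at $.mo...
```

apply_moves(motion=[{"roll": -0.045},{"roll": -0.045},{"roll": -0.044},{}])

```text
validation failed for argument at $.mo...
```

apply_moves(motion=[{"dx": 0,"dy": 0,"dz": -0.022,"roll": -0.059,"jaw": -1}])

```text
time: 0.18
tcp_pos: [162.9, -524.3, 248.5]
tool_rot: [[0.912, 0.411, -0.0], [0.411, -0.912, 0.004], [0.001, -0.003, -1.0]]
contact_force: [-0.7, 0.4, 0.0]
grip_width: 93.0
finger_force: 0.0
```

Every field has to be given in each row.

apply_moves(motion=[{"dx": 0,"dy": 0,"dz": -0.022,"roll": -0.059,"jaw": -1},{"dx": 0,"dy": 0,"dz": -0.022,"roll": -0.059,"jaw": -1},{"dx": 0,"dy": 0,"dz": -0.022,"roll": -0.059,"jaw": -1},{"dx": 0,"dy": 0,"dz": -0.022,"roll": -0.059,"jaw": -1},{"dx": 0,"dy": 0,"dz": -0.022,"roll": -0.059,"jaw": -1},{"dx": 0,"dy": 0,"dz": -0.022,"roll": -0.059,"jaw": -1},{"dx": 0,"dy": 0,"dz": -0.022,"roll": -0.059,"jaw": -1}])

```text
time: 0.77
tcp_pos: [162.9, -525.0, 296.3]
tool_rot: [[0.272, 0.962, -0.0], [0.962, -0.272, 0.001], [0.001, -0.0, -1.0]]
contact_force: [0.9, 0.4, 0.1]
grip_width: 93.0
finger_force: 0.0
```

apply_moves(motion=[{"dx": 0,"dy": 0,"dz": 0,"roll": -0.045,"jaw": -1},{"dx": 0,"dy": 0,"dz": 0,"roll": -0.045,"jaw": -1},{"dx": 0,"dy": 0,"dz": 0,"roll": -0.044,"jaw": -1},{"dx": 0,"dy": 0,"dz": 0,"roll": 0,"jaw": -1}])

```text
time: 1.1
tcp_pos: [163.0, -525.1, 296.0]
tool_rot: [[-0.002, 1.0, -0.0], [1.0, 0.002, 0.001], [0.001, -0.0, -1.0]]
contact_force: [-0.4, -0.6, -0.0]
grip_width: 92.9
finger_force: 0.0
```

apply_moves(motion=[{"dx": 0.096,"dy": 0.078,"dz": 0,"roll": 0,"jaw": -1},{"dx": 0.096,"dy": 0.078,"dz": 0,"roll": 0,"jaw": -1},{"dx": 0.096,"dy": 0.078,"dz": 0,"roll": 0,"jaw": -1},{"dx": 0.096,"dy": 0.078,"dz": 0,"roll": 0,"jaw": -1},{"dx": 0.096,"dy": 0.078,"dz": 0,"roll": 0,"jaw": -1},{"dx": 0.096,"dy": 0.078,"dz": 0,"roll": 0,"jaw": -1},{"dx": 0.096,"dy": 0.078,"dz": 0,"roll": 0,"jaw": -1},{"dx": 0.096,"dy": 0.078,"dz": 0,"roll": 0,"jaw": -1}])

```text
time: 1.77
tcp_pos: [351.0, -293.3, 296.3]
tool_rot: [[0.004, 1.0, -0.0], [1.0, -0.004, 0.0], [0.0, -0.0, -1.0]]
contact_force: [0.8, 0.2, 0.5]
grip_width: 93.2
finger_force: 0.0
```

apply_moves(motion=[{"dx": 0.096,"dy": 0.078,"dz": 0,"roll": 0,"jaw": -1},{"dx": 0.096,"dy": 0.078,"dz": 0,"roll": 0,"jaw": -1},{"dx": 0.096,"dy": 0.078,"dz": 0,"roll": 0,"jaw": -1},{"dx": 0.096,"dy": 0.078,"dz": 0,"roll": 0,"jaw": -1},{"dx": 0.096,"dy": 0.078,"dz": 0,"roll": 0,"jaw": -1},{"dx": 0.096,"dy": 0.078,"dz": 0,"roll": 0,"jaw": -1},{"dx": 0.096,"dy": 0.078,"dz": 0,"roll": 0,"jaw": -1},{"dx": 0,"dy": 0,"dz": 0,"roll": 0,"jaw": -1}])

```text
time: 2.43
tcp_pos: [517.0, -88.5, 296.0]
tool_rot: [[-0.001, 1.0, 0.001], [1.0, 0.001, 0.003], [0.003, 0.001, -1.0]]
contact_force: [-1.1, 0.4, -0.6]
grip_width: 93.1
finger_force: 0.0
```

apply_moves(motion=[{"dx": 0.085,"dy": 0.065,"dz": 0,"roll": 0,"jaw": -1},{"dx": 0,"dy": 0,"dz": 0,"roll": 0,"jaw": -1},{"dx": 0,"dy": 0,"dz": 0.06,"roll": 0,"jaw": -1},{"dx": 0,"dy": 0,"dz": 0.06,"roll": 0,"jaw": -1}])

```text
time: 2.77
tcp_pos: [534.2, -68.5, 260.7]
tool_rot: [[0.002, 1.0, 0.002], [1.0, -0.002, -0.001], [-0.001, 0.002, -1.0]]
contact_force: [-0.1, 0.6, 0.2]
grip_width: 93.2
finger_force: 0.0
```

```bash
python3 - <<'E'
from bench import r
import cv2
a=r.grab_frame("scene")[120:260,240:440,::-1];b=r.grab_frame("top")[150:290,250:450,::-1]
import numpy as np
cv2.imwrite("pics/g1.png",cv2.resize(np.vstack([a,b]),None,fx=2.1*2/2,fy=2.1,interpolation=cv2.INTER_CUBIC))
E
```

```text
(no output)
```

View pics/g1.png

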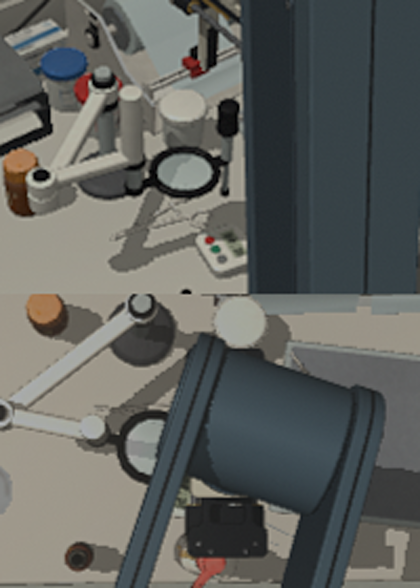

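```bash
python3 - <<'E'
from h import *
s=r.state();t=s["tcp_pos"];print(t,proj("scene",t),proj("top",t),proj("scene",t+[46,0,-25]),proj("scene",t+[-46,0,-25]),proj("scene",[536.5,-63,217]))
E
```

```text
[531.72081462 -68.13578009 257.52825062] [352.76048347 156.14786386] [351.69975751 226.41315893] [340.88115635 154.41776334] [364.34661655 174.58644487] [349.21234732 168.96172264]
```

apply_moves(motion=[{"dx": 0.017,"dy": 0.013,"dz": 0,"roll": 0,"jaw": -1},{"dx": 0,"dy": 0,"dz": 0.06,"roll": 0,"jaw": -1},{"dx": 0,"dy": 0,"dz": 0.06,"roll": 0,"jaw": -1},{"dx": 0,"dy": 0,"dz": 0.06,"roll": 0,"jaw": -1},{"dx": 0,"dy": 0,"dz": 0,"roll": 0,"jaw": -1}])

```text
time: 3.28
tcp_pos: [536.5, -62.8, 204.5]
tool_rot: [[0.002, 1.0, -0.004], [1.0, -0.002, 0.001], [0.001, -0.004, -1.0]]
contact_force: [-0.4, -0.2, 0.1]
grip_width: 92.9
finger_force: 0.0
```

apply_moves(motion=[{"dx": 0,"dy": 0,"dz": 0.007,"roll": 0,"jaw": 0.3},{"dx": 0,"dy": 0,"dz": 0,"roll": 0,"jaw": 1},{"dx": 0,"dy": 0,"dz": 0,"roll": 0,"jaw": 1},{"dx": 0,"dy": 0,"dz": 0,"roll": 0,"jaw": 1},{"dx": 0,"dy": 0,"dz": 0,"roll": 0,"jaw": 1},{"dx": 0,"dy": 0,"dz": 0,"roll": 0,"jaw": 1},{"dx": 0,"dy": 0,"dz": 0,"roll": 0,"jaw": 1},{"dx": 0,"dy": 0,"dz": 0,"roll": 0,"jaw": 1}], squeeze=40)

```text
time: 3.95
tcp_pos: [537.7, -63.0, 204.5]
tool_rot: [[0.001, 1.0, 0.0], [1.0, -0.001, -0.0], [-0.0, 0.0, -1.0]]
contact_force: [0.3, -0.7, -0.3]
grip_width: 44.5
finger_force: 0.0
```

apply_moves(motion=[{"dx": 0,"dy": 0,"dz": 0,"roll": 0,"jaw": 1},{"dx": 0,"dy": 0,"dz": 0,"roll": 0,"jaw": 1},{"dx": 0,"dy": 0,"dz": 0,"roll": 0,"jaw": 1},{"dx": 0,"dy": 0,"dz": 0,"roll": 0,"jaw": 1},{"dx": 0,"dy": 0,"dz": 0,"roll": 0,"jaw": 1}])

```text
time: 4.37
tcp_pos: [537.8, -63.0, 204.3]
tool_rot: [[0.001, 1.0, 0.0], [1.0, -0.001, 0.0], [0.0, 0.0, -1.0]]
contact_force: [0.1, -0.1, -0.3]
grip_width: 25.5
finger_force: 39.8
```

apply_moves(motion=[{"dx": 0,"dy": 0,"dz": -0.013,"roll": 0,"jaw": 1},{"dx": 0,"dy": 0,"dz": -0.013,"roll": 0,"jaw": 1},{"dx": 0,"dy": 0,"dz": -0.013,"roll": 0,"jaw": 1},{"dx": 0,"dy": 0,"dz": -0.013,"roll": 0,"jaw": 1},{"dx": 0,"dy": 0,"dz": -0.013,"roll": 0,"jaw": 1},{"dx": 0,"dy": 0,"dz": -0.013,"roll": 0,"jaw": 1},{"dx": 0,"dy": 0,"dz": 0,"roll": 0,"jaw": 1}])

```text
time: 4.95
tcp_pos: [537.4, -62.9, 228.4]
tool_rot: [[0.001, 1.0, -0.0], [1.0, -0.001, 0.0], [0.0, -0.0, -1.0]]
contact_force: [-2.0, 0.4, -5.8]
grip_width: 25.8
finger_force: 39.6
```

apply_moves(motion=[{"dx": -0.02,"dy": 0.002,"dz": 0,"roll": 0,"jaw": 1},{"dx": -0.04,"dy": 0.003,"dz": 0,"roll": 0,"jaw": 1},{"dx": -0.04,"dy": 0.003,"dz": 0,"roll": 0,"jaw": 1},{"dx": -0.04,"dy": 0.003,"dz": 0,"roll": 0,"jaw": 1},{"dx": -0.04,"dy": 0.003,"dz": 0,"roll": 0,"jaw": 1},{"dx": -0.04,"dy": 0.003,"dz": 0,"roll": 0,"jaw": 1},{"dx": -0.04,"dy": 0.003,"dz": 0,"roll": 0,"jaw": 1},{"dx": -0.04,"dy": 0.003,"dz": 0,"roll": 0,"jaw": 1}])

```text
time: 5.62
tcp_pos: [545.4, -152.3, 228.3]
tool_rot: [[0.0, 1.0, 0.002], [1.0, -0.0, 0.002], [0.002, 0.002, -1.0]]
contact_force: [1.2, 5.7, -4.5]
grip_width: 25.5
finger_force: 39.6
```

apply_moves(motion=[{"dx": -0.04,"dy": 0.003,"dz": 0,"roll": 0,"jaw": 1},{"dx": -0.04,"dy": 0.003,"dz": 0,"roll": 0,"jaw": 1},{"dx": -0.04,"dy": 0.003,"dz": 0,"roll": 0,"jaw": 1},{"dx": -0.04,"dy": 0.003,"dz": 0,"roll": 0,"jaw": 1},{"dx": -0.04,"dy": 0.003,"dz": 0,"roll": 0,"jaw": 1},{"dx": -0.04,"dy": 0.003,"dz": 0,"roll": 0,"jaw": 1},{"dx": -0.04,"dy": 0.003,"dz": 0,"roll": 0,"jaw": 1},{"dx": 0,"dy": 0,"dz": 0,"roll": 0,"jaw": 1}])

```text
time: 6.28
tcp_pos: [551.6, -238.8, 228.4]
tool_rot: [[0.002, 1.0, 0.002], [1.0, -0.002, -0.001], [-0.001, 0.002, -1.0]]
contact_force: [1.3, -1.2, -3.9]
grip_width: 25.6
finger_force: 39.6
```

Remaining: −88 mm in y, +8 mm in x.

apply_moves(motion=[{"dx": -0.04,"dy": 0.003,"dz": 0,"roll": 0,"jaw": 1},{"dx": -0.04,"dy": 0.003,"dz": 0,"roll": 0,"jaw": 1},{"dx": -0.04,"dy": 0.003,"dz": 0,"roll": 0,"jaw": 1},{"dx": -0.04,"dy": 0.004,"dz": 0,"roll": 0,"jaw": 1},{"dx": -0.04,"dy": 0.004,"dz": 0,"roll": 0,"jaw": 1},{"dx": -0.04,"dy": 0.004,"dz": 0,"roll": 0,"jaw": 1},{"dx": -0.04,"dy": 0.004,"dz": 0,"roll": 0,"jaw": 1},{"dx": 0,"dy": 0,"dz": 0,"roll": 0,"jaw": 1}])

```text
time: 6.95
tcp_pos: [559.0, -321.8, 228.3]
tool_rot: [[0.001, 1.0, 0.002], [1.0, -0.001, -0.0], [-0.0, 0.002, -1.0]]
contact_force: [1.6, 1.0, -2.6]
grip_width: 25.6
finger_force: 39.7
```

```bash
python3 - <<'E'
from h import *
import cv2
t=r.state()["tcp_pos"];print(t)
a=r.grab_frame("scene")[100:250,280:430,::-1];b=r.grab_frame("top")[150:300,300:450,::-1]
cv2.imwrite("pics/g2.png",cv2.resize(np.hstack([a,b]),None,fx=2.66,fy=2.66,interpolation=cv2.INTER_CUBIC))
E
```

```text
[ 558.97659549 -321.81290609  228.28707036]
```

View pics/g2.png

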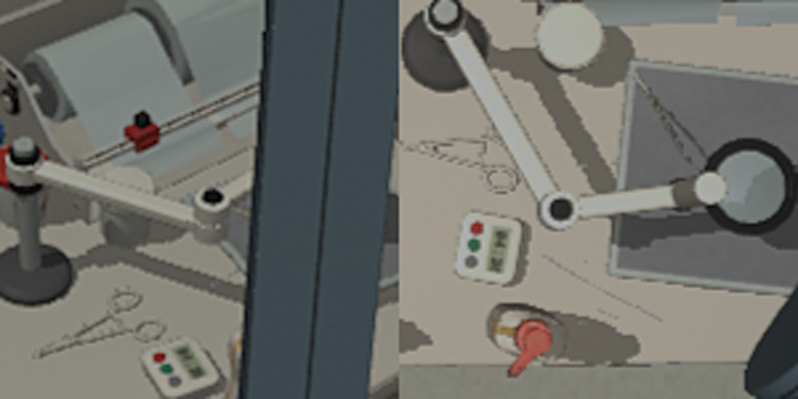

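The magnifier is over the plate and nothing has been disturbed. The lens is at about crop (750,186) of the right half. I'll check its offset from the tips.

```bash
python3 - <<'E'
from plan import *
import cv2
f=lambda x,y:np.array([300+(x+.5-399)/2.66-.5,150+(y+.5)/2.66-.5])
print("tip",tip,"lens meas",atz("top",f(750,186),153),"tube",atz("top",f(711,188),273),"elbow",atz("top",f(561,209),190))
F=fk([*m[:2],*ik("knob",r.state()["tcp_pos"][:2],[.5,-1.1])]);print(F)
cv2.imwrite("pics/g3.png",cv2.resize(cv2.cvtColor(r.grab_frame("top")[190:250,405:465],cv2.COLOR_RGB2BGR),None,fx=8,fy=8,interpolation=cv2.INTER_CUBIC))
k=[proj("top",[*tip,37]),proj("top",[*F["lens"],153])];print((k[0]-[405,190]+.5)*8,(k[1]-[405,190]+.5)*8)
E
```

```text
tip [ 552.46  -271.958] lens meas [ 550.869 -268.144] tube [ 542.807 -203.606] elbow [530.133 -94.52 ]
{'col': array([703.8,   1.1]), 'elbow': array([527.704, -93.717]), 'tube': array([ 542.525, -202.714]), 'lens': array([ 551.283, -267.122]), 'knob': array([ 558.693, -321.62 ])}
[131.016 256.174] [213.673 239.535]
```

View pics/g3.png

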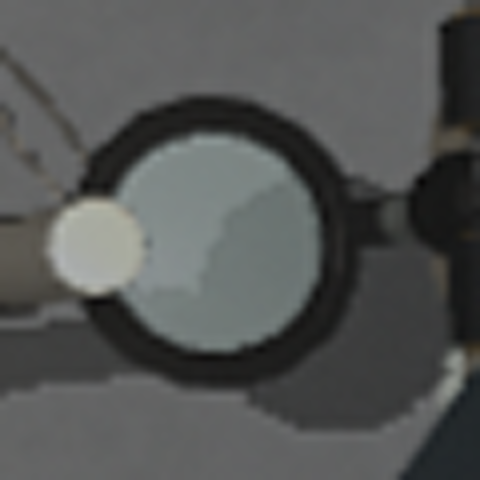

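apply_moves(motion=[{"dx": -0.008,"dy": 0.002,"dz": 0,"roll": 0,"jaw": 1},{"dx": -0.008,"dy": 0.002,"dz": 0,"roll": 0,"jaw": 1},{"dx": 0,"dy": 0,"dz": 0,"roll": 0,"jaw": 1},{"dx": 0,"dy": 0,"dz": 0,"roll": 0,"jaw": 1}], squeeze=20)

```text
time: 7.43
tcp_pos: [559.7, -324.4, 228.2]
tool_rot: [[-0.0, 1.0, 0.0], [1.0, 0.0, 0.001], [0.001, 0.0, -1.0]]
contact_force: [2.2, 5.9, -1.8]
grip_width: 26.2
finger_force: 19.9
```

apply_moves(motion=[{"dx": 0,"dy": 0,"dz": 0.012,"roll": 0,"jaw": 1},{"dx": 0,"dy": 0,"dz": 0.012,"roll": 0,"jaw": 1},{"dx": 0,"dy": 0,"dz": 0.012,"roll": 0,"jaw": 1},{"dx": 0,"dy": 0,"dz": 0.012,"roll": 0,"jaw": 1},{"dx": 0,"dy": 0,"dz": 0.012,"roll": 0,"jaw": 1},{"dx": 0,"dy": 0,"dz": 0.012,"roll": 0,"jaw": 1},{"dx": 0,"dy": 0,"dz": 0.012,"roll": 0,"jaw": 1},{"dx": 0,"dy": 0,"dz": 0,"roll": 0,"jaw": 1}])

```text
time: 8.1
tcp_pos: [559.8, -324.8, 203.3]
tool_rot: [[0.0, 1.0, 0.001], [1.0, -0.0, 0.0], [0.0, 0.001, -1.0]]
contact_force: [1.3, 5.5, 2.0]
grip_width: 26.0
finger_force: 20.0
```

apply_moves(motion=[{"dx": -0.004,"dy": 0,"dz": 0.008,"roll": 0,"jaw": 1},{"dx": 0,"dy": 0,"dz": 0.008,"roll": 0,"jaw": 1},{"dx": 0,"dy": 0,"dz": 0.008,"roll": 0,"jaw": 1},{"dx": 0,"dy": 0,"dz": 0.008,"roll": 0,"jaw": 1}])

```text
time: 8.43
tcp_pos: [560.1, -326.2, 194.4]
tool_rot: [[0.0, 1.0, 0.002], [1.0, -0.0, -0.0], [-0.0, 0.002, -1.0]]
contact_force: [0.4, 5.8, 2.9]
grip_width: 26.1
finger_force: 20.1
```

apply_moves(motion=[{"dx": 0,"dy": 0,"dz": 0.007,"roll": 0,"jaw": 1},{"dx": 0,"dy": 0,"dz": 0.007,"roll": 0,"jaw": 1},{"dx": 0,"dy": 0,"dz": 0.007,"roll": 0,"jaw": 1}])

```text
time: 8.68
tcp_pos: [560.1, -326.2, 188.1]
tool_rot: [[0.0, 1.0, 0.002], [1.0, -0.0, -0.0], [-0.0, 0.002, -1.0]]
contact_force: [1.0, 5.2, 3.9]
grip_width: 26.1
finger_force: 20.1
```

apply_moves(motion=[{"dx": 0,"dy": 0,"dz": 0.006,"roll": 0,"jaw": 1},{"dx": 0,"dy": 0,"dz": 0.006,"roll": 0,"jaw": 1},{"dx": 0,"dy": 0,"dz": 0.006,"roll": 0,"jaw": 1}])

```text
time: 8.93
tcp_pos: [560.1, -326.2, 182.6]
tool_rot: [[0.0, 1.0, 0.002], [1.0, -0.0, -0.0], [-0.0, 0.002, -1.0]]
contact_force: [0.8, 5.3, 3.9]
grip_width: 26.1
finger_force: 20.0
```

apply_moves(motion=[{"dx": 0,"dy": 0,"dz": 0.005,"roll": 0,"jaw": 1},{"dx": 0,"dy": 0,"dz": 0.005,"roll": 0,"jaw": 1},{"dx": 0,"dy": 0,"dz": 0.005,"roll": 0,"jaw": 1}])

```text
time: 9.18
tcp_pos: [560.0, -326.2, 178.1]
tool_rot: [[0.0, 1.0, 0.002], [1.0, -0.0, 0.0], [0.0, 0.002, -1.0]]
contact_force: [0.2, 6.4, 3.9]
grip_width: 26.2
finger_force: 20.0
```

apply_moves(motion=[{"dx": 0,"dy": 0,"dz": 0.005,"roll": 0,"jaw": 1},{"dx": 0,"dy": 0,"dz": 0.005,"roll": 0,"jaw": 1},{"dx": 0,"dy": 0,"dz": 0,"roll": 0,"jaw": 1}])

```text
time: 9.43
tcp_pos: [559.9, -326.2, 174.8]
tool_rot: [[0.0, 1.0, 0.001], [1.0, -0.0, 0.0], [0.0, 0.001, -1.0]]
contact_force: [1.2, 5.5, 3.0]
grip_width: 26.1
finger_force: 20.0
```

apply_moves(motion=[{"dx": 0,"dy": 0,"dz": 0.004,"roll": 0,"jaw": 1},{"dx": 0,"dy": 0,"dz": 0.004,"roll": 0,"jaw": 1},{"dx": 0,"dy": 0,"dz": 0,"roll": 0,"jaw": 1}])

```text
time: 9.68
tcp_pos: [560.0, -326.3, 172.5]
tool_rot: [[0.0, 1.0, 0.001], [1.0, -0.0, 0.0], [0.0, 0.001, -1.0]]
contact_force: [1.3, 4.9, 2.9]
grip_width: 25.9
finger_force: 20.0
```

Tip ≈ 37 mm; no contact yet.

apply_moves(motion=[{"dx": 0,"dy": 0,"dz": 0.004,"roll": 0,"jaw": 1},{"dx": 0,"dy": 0,"dz": 0.004,"roll": 0,"jaw": 1}])

```text
time: 9.85
tcp_pos: [560.1, -326.3, 170.4]
tool_rot: [[0.0, 1.0, 0.002], [1.0, -0.0, -0.0], [-0.0, 0.002, -1.0]]
contact_force: [0.6, 5.2, 3.9]
grip_width: 25.8
finger_force: 20.0
```

apply_moves(motion=[{"dx": 0,"dy": 0,"dz": 0.004,"roll": 0,"jaw": 1},{"dx": 0,"dy": 0,"dz": 0,"roll": 0,"jaw": 1}])

```text
time: 10.02
tcp_pos: [560.1, -326.3, 169.3]
tool_rot: [[0.0, 1.0, 0.002], [1.0, -0.0, -0.0], [-0.0, 0.002, -1.0]]
contact_force: [1.3, 4.9, 3.6]
grip_width: 26.0
finger_force: 20.1
```

apply_moves(motion=[{"dx": 0,"dy": 0,"dz": 0.004,"roll": 0,"jaw": 1},{"dx": 0,"dy": 0,"dz": 0,"roll": 0,"jaw": 1}])

```text
time: 10.18
tcp_pos: [560.1, -326.4, 169.2]
tool_rot: [[0.0, 1.0, 0.002], [1.0, -0.0, -0.001], [-0.001, 0.002, -1.0]]
contact_force: [-0.3, 6.7, 9.5]
grip_width: 26.3
finger_force: 20.2
```

apply_moves(motion=[{"dx": 0,"dy": 0,"dz": 0.004,"roll": 0,"jaw": 1},{"dx": 0,"dy": 0,"dz": 0,"roll": 0,"jaw": 1}])

```text
time: 10.35
tcp_pos: [560.2, -326.4, 169.1]
tool_rot: [[0.0, 1.0, 0.003], [1.0, -0.0, -0.001], [-0.001, 0.003, -1.0]]
contact_force: [-2.4, 7.8, 14.3]
grip_width: 26.0
finger_force: 20.4
```

apply_moves(motion=[{"dx": 0,"dy": 0,"dz": 0.004,"roll": 0,"jaw": 1},{"dx": 0,"dy": 0,"dz": 0,"roll": 0,"jaw": 1}])

```text
time: 10.52
tcp_pos: [560.2, -326.5, 169.0]
tool_rot: [[0.0, 1.0, 0.003], [1.0, 0.0, -0.002], [-0.002, 0.003, -1.0]]
contact_force: [-3.7, 8.8, 19.1]
grip_width: 26.1
finger_force: 20.6
```

Contact is at TCP z 169.2 (force rising while z stays put). I'll relieve the load and open.

apply_moves(motion=[{"dx": 0,"dy": 0,"dz": -0.005,"roll": 0,"jaw": 1},{"dx": 0,"dy": 0,"dz": -0.004,"roll": 0,"jaw": 1},{"dx": 0,"dy": 0,"dz": 0,"roll": 0,"jaw": 1}])

```text
time: 10.77
tcp_pos: [560.2, -326.4, 169.2]
tool_rot: [[0.0, 1.0, 0.002], [1.0, -0.0, -0.001], [-0.001, 0.002, -1.0]]
contact_force: [0.1, 6.0, 8.1]
grip_width: 25.9
finger_force: 20.2
```

apply_moves(motion=[{"dx": 0,"dy": 0,"dz": 0,"roll": 0,"jaw": 0},{"dx": 0,"dy": 0,"dz": 0,"roll": 0,"jaw": -0.3},{"dx": 0,"dy": 0,"dz": 0,"roll": 0,"jaw": -1},{"dx": 0,"dy": 0,"dz": 0,"roll": 0,"jaw": -1},{"dx": 0,"dy": 0,"dz": 0,"roll": 0,"jaw": -1},{"dx": 0,"dy": 0,"dz": 0,"roll": 0,"jaw": -1},{"dx": 0,"dy": 0,"dz": 0,"roll": 0,"jaw": -1},{"dx": 0,"dy": 0,"dz": 0,"roll": 0,"jaw": -1}])

```text
time: 11.43
tcp_pos: [559.4, -327.1, 166.7]
tool_rot: [[0.001, 1.0, -0.0], [1.0, -0.001, 0.0], [0.0, -0.0, -1.0]]
contact_force: [-1.0, -0.4, 0.5]
grip_width: 75.0
finger_force: 0.0
```

Now straight up, then clear of the view.

apply_moves(motion=[{"dx": 0,"dy": 0,"dz": 0,"roll": 0,"jaw": -1},{"dx": 0,"dy": 0,"dz": 0,"roll": 0,"jaw": -1},{"dx": 0,"dy": 0,"dz": -0.05,"roll": 0,"jaw": -1},{"dx": 0,"dy": 0,"dz": -0.1,"roll": 0,"jaw": -1},{"dx": 0,"dy": 0,"dz": -0.1,"roll": 0,"jaw": -1},{"dx": 0,"dy": 0,"dz": -0.1,"roll": 0,"jaw": -1},{"dx": 0,"dy": 0,"dz": -0.1,"roll": 0,"jaw": -1}])

```text
time: 12.02
tcp_pos: [559.3, -326.9, 303.2]
tool_rot: [[0.001, 1.0, -0.0], [1.0, -0.001, 0.0], [0.0, -0.0, -1.0]]
contact_force: [-0.1, -0.1, 0.4]
grip_width: 92.7
finger_force: 0.0
```

apply_moves(motion=[{"dx": -0.08,"dy": -0.08,"dz": 0,"roll": 0,"jaw": -1},{"dx": -0.08,"dy": -0.08,"dz": 0,"roll": 0,"jaw": -1},{"dx": -0.08,"dy": -0.08,"dz": 0,"roll": 0,"jaw": -1},{"dx": -0.08,"dy": -0.08,"dz": 0,"roll": 0,"jaw": -1},{"dx": -0.08,"dy": -0.08,"dz": 0,"roll": 0,"jaw": -1},{"dx": -0.08,"dy": -0.08,"dz": 0,"roll": 0,"jaw": -1},{"dx": -0.08,"dy": -0.08,"dz": 0,"roll": 0,"jaw": -1},{"dx": 0,"dy": 0,"dz": 0,"roll": 0,"jaw": -1}])

```text
time: 12.68
tcp_pos: [386.6, -499.3, 301.5]
tool_rot: [[0.006, 1.0, -0.002], [1.0, -0.006, -0.002], [-0.002, -0.002, -1.0]]
contact_force: [0.4, 0.4, -0.7]
grip_width: 93.2
finger_force: 0.0
```

```bash
python3 - <<'E'
from h import *
import cv2
a=r.grab_frame("scene")[130:230,300:400,::-1];b=r.grab_frame("top")[170:270,370:470,::-1]
cv2.imwrite("pics/g4.png",cv2.resize(np.hstack([a,b]),None,fx=4,fy=4,interpolation=cv2.INTER_CUBIC))
E
```

```text
(no output)
```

View pics/g4.png

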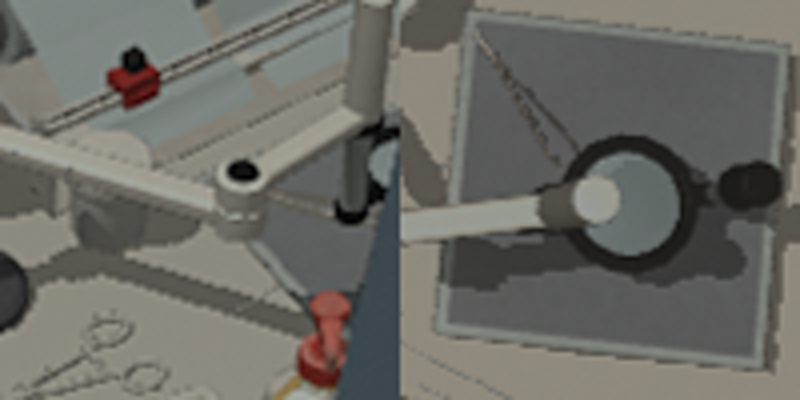

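```bash
python3 - <<'E'
from plan import *
u=np.array([370+231.5/4-.5,170+203.5/4-.5])
l=atz("top",u,94);print(l,tip,l-tip)
if np.linalg.norm(l-tip)<8: print(r.close_job())
E
```

```text
[ 552.31  -273.891] [ 552.46  -271.958] [-0.151 -1.933]
the job is handed in; nothing more can be done
None
```

I swung the magnifier over the stand and handed the job in at about 12.7 s of the 42 s allowed. The lens measured about 2 mm off the forceps tips, the rod foot rests on the plate (peak wrist force about 19 N), and the arm is clear; no verdict was returned.

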